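# Shut the bench feed valve and back it off two turns

## Task

Reset the larger of the two handwheel valves on the lab bench: turn it clockwise (seen from above) until it is shut firmly against its stop, then back it off exactly two full turns. Finish while still gripping its upright crank handle, keeping it still at that setting; leave the smaller valve and the racks, boxes and bottle where they are.

Things in the scene. Friction and masses are not known exactly. Their poses are not given: they have to be found in the camera images.
- wheel (a joint): the larger valve's handwheel turns about a vertical axis: 0 rad = shut, hard against its stop; grows as it opens, anticlockwise seen from above (one turn = 6.283); range 0 to 22 rad. It can start anywhere from 0.8 to 5.5 rad. Plain friction of about 0.08 N m, no spring: it stays where it is left
- wheel_hub (a point): centre of the larger handwheel (grey painted, three spokes, rim circle radius 55 mm to the middle of its 12 mm thick rim) on its vertical axis, 85 mm above the bench; rim top 6 mm and hub top at most 15 mm above this point. The valve is bolted to the bench; it may stand left or right, and the direction of the handle when shut varies
- wheel_hold (a point): point to grip on the larger valve's crank handle: on the handle's axis, 36 mm above the wheel centre, 121 mm above the bench
- wheel_grip: crank handle of the larger valve: black upright round grip, diameter 22 mm, 50 mm tall, standing on the rim 55 mm from the wheel's axis and always upright; it spins freely on its own pin, so a gripper that holds it can lead it round in a circle without turning itself. Origin at the centre of its lower end, 93 mm above the bench (top at 143 mm); its x and y axes spin with it and mean nothing
- smallwheel_grip: crank handle of the smaller valve (rim circle radius 38 mm, wheel 68 mm above the bench, same build), to be left alone: black upright grip, diameter 16 mm, 38 mm tall; origin at the centre of its lower end, 76 mm above the bench
- tuberack: low orange rack of microtubes, 120 x 64 x 30 mm high, standing between the two valves; loose bystander, origin at the centre of its underside
- farrack: low blue rack of microtubes, 64 x 134 x 30 mm high, beyond the valves; loose bystander, origin at the centre of its underside
- bigrack: red block with six capped tubes, 60 x 90 x 82 mm high, beyond the valves; loose bystander, origin at the centre of its underside
- washbottle: amber wash bottle, diameter 68 mm, 190 mm high with its bent spout, beyond the valves; loose bystander, origin at the centre of its underside
- storagebox: yellow lidded storage box, 88 x 123 x 58 mm high, to the left; loose bystander, origin at the centre of its underside
- tipbox: blue pipette-tip box with clear lid, 120 x 85 x 80 mm high, to the right; loose bystander, origin at the centre of its underside

How it is judged:
By the outcome, as a careful person would: the job done as asked, in the order asked, and still so for the second after the job is handed in, while the arm keeps its last pose, push and grip.
It also fails if it takes over 51 s, if anything falls off the work surface, if the arm or the gripper's body presses on something with over 40 N, if the wrist force passes 120 N, or if a joint passes its speed limit or range.

## Robot

A 6-joint arm with a two-finger parallel gripper is mounted at the origin on the work surface. World frame = base frame: x ahead of the robot, y to its left, z up, the work surface at z = 0. Lengths are in m, angles in rad, forces in N, time in s.
With the tool pointing down it reaches from about 0.3 to 0.75 m from the base axis. Payload 8.5 kg.
Tool frame: the origin (TCP) lies between the finger pads, 19 mm behind the fingertips; this is the grasp point; z points along the fingers, y is the line along which they close (so a half turn about z gives the same grasp; the last joint's range is limited). The gripper opens to 88 mm and grips with 3 to 60 N. Pads are 18 mm wide; open, the fingers measure 123 mm over their backs; the gripper's body (75 mm by 187 mm) begins 45 mm behind the grasp point.
Start: joints at [0.972, 0.381, 1.297, -0, 1.464, -0.215], TCP at [0.206, 0.51, 0.257] pointing down, gripper open.
Joint ranges: [-3.11, 3.11], [-0.89, 2.33], [0.22, 2.48], [-1.42, 4.56], [0.17, 2.85], [-2.88, 2.88]. Speed limits (rad/s): [2.39, 2.39, 3.14, 3.14, 3.14, 3.14].

## Interface

Orientations are given as a unit quaternion [x, y, z, w].
In Python, from bench import read_state, grab_frame, sign_off gives the robot as it stands. The module is installed in compiled form; this text tells all that it offers.
- The arm moves only by the tool play_rows, never from a script. Its argument "series" is a list of rows, each a list of 7 numbers: the shift along the world's x, y, z in cm, then the turn, a rotation vector about the world's x, y, z in degrees, then the finger opening in cm, from 0 to 8.81. A call has 1 to 12 rows; each row is the pose to reach, as a shift and turn from the pose commanded when the call began; what a row does not reach only later rows make up. A row lasts 1/12 s, in which the tool goes at most 41.7 mm and 7.16 degrees, less where a joint would pass 70% of its speed; a pose out of reach is approached as far as the arm can. A call with a gripper value outside its range is refused whole. The fingers move at their own pace and stop on an object; "force" is the grip in N (left out, the last holds). Time passes only in rows, so rows that repeat a pose let the fingers close. It gives the time, the measured TCP pose, the force, the opening and the grip force at its end, in the units of the state.
- read_state(): the state, without advancing time (a new reading comes with each control period).
- grab_frame(name): name is "scene" or "top"; returns a dict with "pixels" (420x560x3 uint8, red, green, blue), "vertical_fov" (degrees; the focal length in pixels is half the picture's height over the tangent of half this angle, whatever the lens; pixels are square), "cx", "cy" (the principal point, pixels), "rvec" (rotation vector, rad) and "tvec" (3), from world to camera coordinates, as OpenCV has them. Camera axes: x right, y down, z forward; pixel columns grow to the right and rows downward; lengths in m; the calibration is good to about 2 mm. A picture is of the moment at which its call begins. There is no depth.
- sign_off(): hands the job in; it is judged then, once.
The state is a dict: "t": time; "joint_pos": joint angles; "qvel": joint speeds; "effort": joint torques, N m; "ee_pos": TCP position; "tool_rot": TCP orientation; "contact_force": force on the tool from outside, world axes, zero at the start; "torque": the same for the moment, N m; "width": finger opening in m; "gripper_force": force on a finger pad.
Only numpy, scipy, OpenCV 4.12 (cv2) and the standard library are available. Lean on these libraries where they do the work, as an engineer would, in place of code of your own. Each camera call takes 0.05 s, during which the arm holds its last target. There are 200 camera calls.

## Working session

There is one attempt and no reset: what is moved stays moved. The work goes in short steps, Python scripts to look and compute and a tool call to move; the robot and the scene stay as the last step left them, time stands still between calls to the robot, and variables do not carry over. Pictures are saved under pics/ and viewed, at most 10 in all, crops included, and the job is handed in when it is done.

Besides the shell and the picture viewer there is one more tool, called after ">>>" as name(argument=value, ...) on one line, values as JSON. play_rows: Moves the arm, as the interface text tells. Its arguments: {"type":"object","properties":{"series":{"type":"array","items":{"type":"array","items":{"type":"number"}}},"force":{"type":"number"}},"required":["series"]}

```bash
mkdir -p pics
cat > h.py <<'E'
import numpy as np, cv2
from bench import read_state, grab_frame, sign_off
def cam(f):
    h,w=f["pixels"].shape[:2]; fl=h/2/np.tan(np.radians(f["vertical_fov"]/2))
    K=np.array([[fl,0,f["cx"]],[0,fl,f["cy"]],[0,0,1]]); R=cv2.Rodrigues(np.array(f["rvec"],float))[0]
    return K,R,np.array(f["tvec"],float).ravel()
def on_plane(f,u,v,z):
    K,R,t=cam(f); d=R.T@np.linalg.solve(K,[u,v,1]); c=-R.T@t
    return c+d*(z-c[2])/d[2]
def proj(f,p):
    K,R,t=cam(f); q=K@(R@np.array(p)+t); return q[:2]/q[2]
def save(f,n): cv2.imwrite(f"pics/{n}.png",f["pixels"][:,:,::-1])
E
python3 - <<'E'
from h import *
for n in("scene","top"):
    f=grab_frame(n); save(f,n+"0"); K,R,t=cam(f); print(n,{k:f[k] for k in f if k!="pixels"},-R.T@t)
print(read_state())
E
```

```text
scene {'vertical_fov': 47.86136797682795, 'cx': 276.0966014155098, 'cy': 208.43784627221595, 'rvec': array([ 1.02187691,  2.47354775, -0.9830074 ]), 'tvec': array([ 0.39596006, -0.23693003,  1.79235367])} [1.27966417 0.70781575 1.13441984]
top {'vertical_fov': 55.56620875649204, 'cx': 278.5004138859961, 'cy': 209.95368563543502, 'rvec': array([ 2.15319725, -2.21445742,  0.10144262]), 'tvec': array([-0.00444004,  0.59514603,  1.2730372 ])} [ 0.4878536  -0.00641767  1.31787705]
{'t': 0.1, 'joint_pos': array([ 9.71697646e-01,  3.81067316e-01,  1.29813742e+00,  1.66277483e-05,
        1.46360073e+00, -2.15332155e-01]), 'qvel': array([ 5.80823717e-04, -7.89129437e-04, -3.39851362e-03,  4.85331125e-04,
        8.61657057e-05,  1.14418417e-04]), 'effort': array([ 3.37186328e-03, -4.38647139e+01, -2.24915797e+01,  7.14542507e-02,
        3.42163083e-02, -1.96287249e-05]), 'ee_pos': array([0.20581273, 0.50979591, 0.25694846]), 'tool_rot': array([ 1.90708774e-01,  9.81646472e-01, -5.53545979e-04, -2.47759702e-04]), 'contact_force': array([-0.41760931,  0.09385112,  0.07986533]), 'torque': array([-0.03428574,  0.03655115, -0.00538872]), 'gripper_force': 0.0, 'width': 0.08801349450560245}
```

View pics/top0.png

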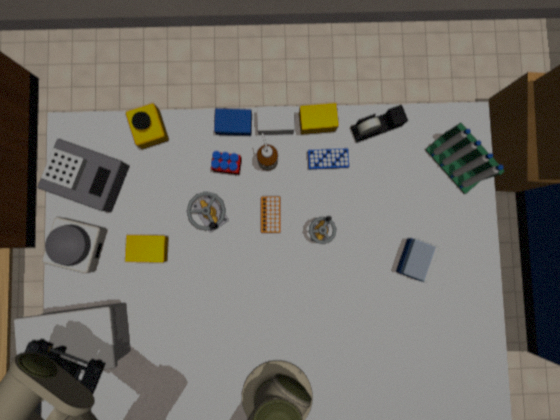

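View pics/scene0.png

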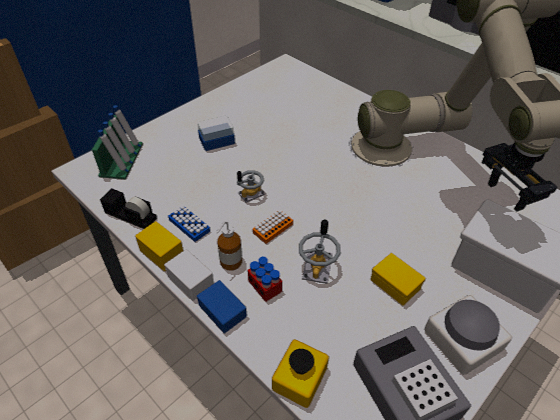

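The top view shows the larger wheel at about (207,211), with its handle near (213,225). In the scene view the handle is near (324,227). I'll zoom in on both.

Run:
```python
from h import *
a=cv2.imread("pics/top0.png")[180:250,170:250]; b=cv2.imread("pics/scene0.png")[210:290,285:355]
a=cv2.resize(a,(400,350),interpolation=cv2.INTER_CUBIC); b=cv2.resize(b,(350,400),interpolation=cv2.INTER_CUBIC)
o=np.zeros((400,760,3),np.uint8); o[:350,:400]=a; o[:,410:]=b; cv2.imwrite("pics/crop0.png",o)
```

```text
(no output)
```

View pics/crop0.png

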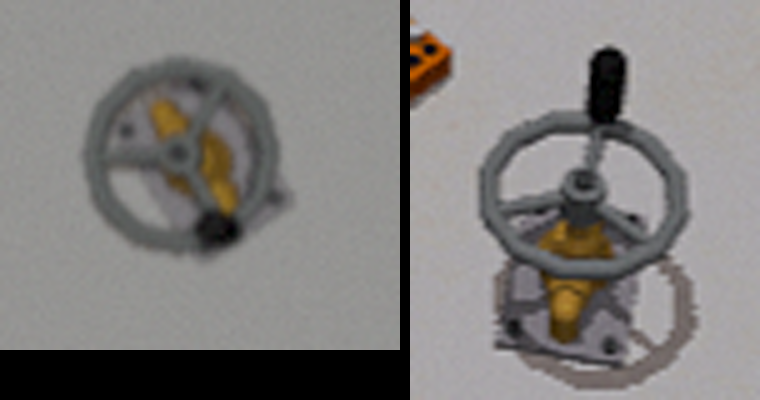

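```bash
cat >> h.py <<'E'
from scipy.optimize import least_squares
def fit(fs,obs):  # obs: (frame key, u, v, what) ; returns cx,cy,phi
    def r(p):
        c=np.array([p[0],p[1],.085]); hd=c+[.055*np.cos(p[2]),.055*np.sin(p[2]),.033]
        return np.concatenate([proj(fs[k],c if w=='c' else hd)-[u,v] for k,u,v,w in obs])
    s=min((least_squares(r,[.5,.15,a]) for a in (0,1.5,3,4.5)),key=lambda s:s.cost); return s.x,s.fun
E
python3 - <<'E'
from h import *
fs={n:grab_frame(n) for n in("scene","top")}
print(on_plane(fs["top"],206.2,210.8,.085),on_plane(fs["scene"],319.7,248.8,.085))
print(on_plane(fs["top"],213.4,226,.118),on_plane(fs["scene"],324,227.2,.118))
print(fit(fs,[("top",206.2,210.8,'c'),("scene",319.7,248.8,'c'),("top",213.4,226,'h'),("scene",324,227.2,'h')]))
for n,u,v in(("tuberack",271,214),("bigrack",226,162),("box",146,249)): print(n,on_plane(fs["top"],u,v,.04))
E
```

```text
[0.5933674  0.20355974 0.085     ] [0.59382441 0.20702889 0.085     ]
[0.54409921 0.17695333 0.118     ] [0.5474319  0.17934568 0.118     ]
(array([ 0.59326537,  0.20521044, -2.62296067]), array([-0.53321241,  0.04751799, -0.35225197, -0.46637654, -0.33804106,
       -0.45573904,  0.0743457 , -0.6196419 ]))
tuberack [0.58114274 0.00351291 0.04      ]
bigrack [0.75435068 0.14494887 0.04      ]
box [0.48057401 0.4040254  0.04      ]
```

>>> play_rows(series=[[1, -1, 0, 0, 0, 0, 6], [3, -3, 0, 0, 0, 0, 6], [5.5, -5.4, 0, 0, 0, 0, 6], [8, -7.8, 0, 0, 0, 0, 6], [10.5, -10.3, 0, 0, 0, 0, 6], [13, -12.7, 0, 0, 0, 0, 6], [15.5, -15.1, 0, 0, 0, 0, 6], [18, -17.6, 0, 0, 0, 0, 6], [20.5, -20, 0, 0, 0, 0, 6], [23, -22.5, 0, 0, 0, 0, 6], [25, -24.4, 0, 0, 0, 0, 6], [26, -25.4, 0, 0, 0, 0, 6]], force=30)

```text
t: 1.2
ee_pos: [0.4679, 0.2538, 0.2571]
tool_rot: [0.192, 0.981, -0.0, 0.0]
contact_force: [0.1, 0.2, -0.5]
width: 0.0602
gripper_force: 0.0
```

>>> play_rows(series=[[1, -1, 0, 0, 0, 0, 6], [2.5, -2.5, 0, 0, 0, 0, 6], [4.5, -4.4, -1, 0, 0, 0, 6], [6.5, -6.3, -3, 0, 0, 0, 6], [7.5, -7.3, -5, 0, 0, 0, 6], [7.97, -7.78, -7, 0, 0, 0, 6], [7.97, -7.78, -7, 0, 0, 0, 6], [7.97, -7.78, -7, 0, 0, 0, 6]])

```text
t: 1.87
ee_pos: [0.5451, 0.1787, 0.1872]
tool_rot: [0.191, 0.982, -0.0, -0.001]
contact_force: [0.6, -0.0, 0.0]
width: 0.0602
gripper_force: 0.0
```

Run:
```python
from h import *
ims=[]
for n in("scene","top"):
    f=grab_frame(n); s=read_state(); 
    u,v=proj(f,[.5455,.178,.13]).astype(int); ims.append(cv2.resize(f["pixels"][v-50:v+50,u-50:u+50,::-1],(390,390),interpolation=cv2.INTER_CUBIC))
cv2.imwrite("pics/c1.png",np.hstack(ims)); print(s["t"],s["ee_pos"],s["tool_rot"],s["joint_pos"],s["width"],s["contact_force"])
```

```text
1.9667 [0.54549471 0.17913286 0.18887316] [1.90154341e-01 9.81753807e-01 3.43952796e-04 8.18632829e-04] [ 1.11116883e-01  4.78326604e-01  1.34274090e+00  1.74544198e-04
  1.31875730e+00 -1.07708396e+00] 0.06006939049595257 [-0.05503287  0.13152838 -0.09619435]
```

View pics/c1.png

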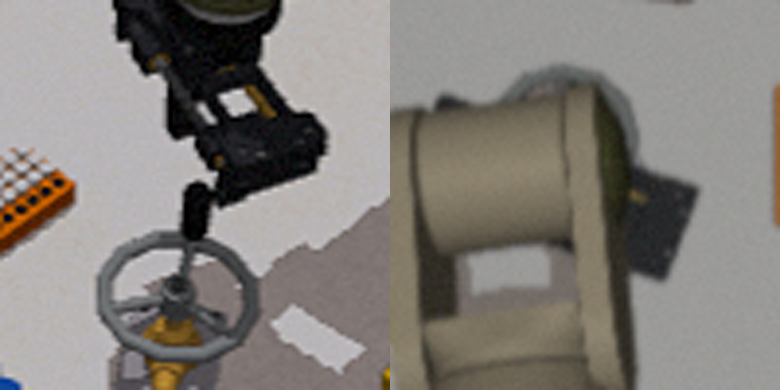

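The left half shows the gripper above the wheel, with the handle at crop (195,210) below and left of the fingers. I'll check the alignment by projecting onto the picture.

Run:
```python
from h import *
f=grab_frame("scene"); s=read_state(); im=np.ascontiguousarray(f["pixels"][:,:,::-1])
u,v=proj(f,[.5455,.178,.13]).astype(int)
c=cv2.resize(im[v-50:v+50,u-50:u+50],(600,600),interpolation=cv2.INTER_CUBIC)
def dot(p,col):
    q=(proj(f,p)-[u-50,v-50]+.5)*6; cv2.circle(c,tuple(int(x) for x in q),4,col,-1)
R=cv2.Rodrigues(np.zeros(3))[0]
from scipy.spatial.transform import Rotation as Ro
M=Ro.from_quat(s["tool_rot"]).as_matrix(); p=s["ee_pos"]
dot(p,(0,255,0)); dot(p+M[:,2]*.019,(0,255,255))
for k in(1,-1): dot(p+M[:,1]*.03*k+M[:,2]*.019,(255,0,255))
dot([.5455,.178,.143],(0,0,255)); dot([.5455,.178,.093],(0,0,255)); dot([.5933,.2052,.1],(255,255,0))
cv2.imwrite("pics/c2.png",c)
```

```text
(no output)
```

View pics/c2.png

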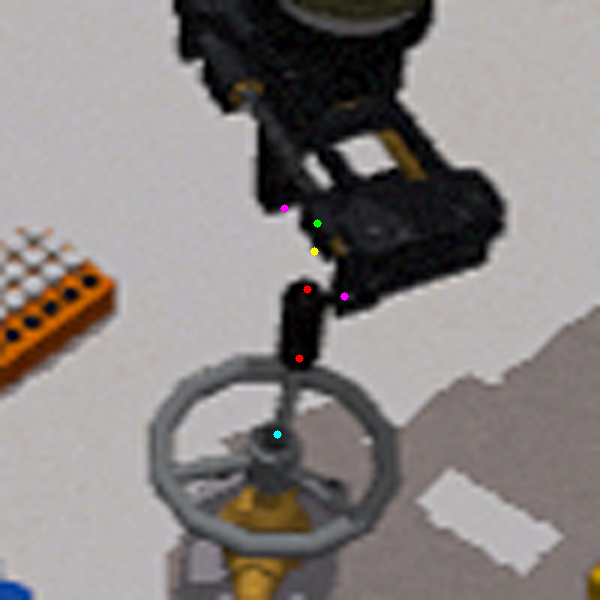

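The projected fingertips straddle the handle: the red axis dots lie on it and the magenta tips on either side. Next I descend and grip.

>>> play_rows(series=[[0, 0, -1, 0, 0, 0, 6], [0, 0, -2.5, 0, 0, 0, 6], [0, 0, -4, 0, 0, 0, 6], [0, 0, -5.5, 0, 0, 0, 6], [0, 0, -6.4, 0, 0, 0, 6], [0, 0, -6.4, 0, 0, 0, 4], [0, 0, -6.4, 0, 0, 0, 3], [0, 0, -6.4, 0, 0, 0, 1.5], [0, 0, -6.4, 0, 0, 0, 1.5], [0, 0, -6.4, 0, 0, 0, 1.5], [0, 0, -6.4, 0, 0, 0, 1.5], [0, 0, -6.4, 0, 0, 0, 1.5]], force=30)

```text
t: 3.02
ee_pos: [0.5456, 0.178, 0.124]
tool_rot: [0.191, 0.982, -0.0, 0.0]
contact_force: [-1.9, -2.5, 3.8]
width: 0.0207
gripper_force: 30.0
```

```bash
cat >> h.py <<'E'
def rows(cmd,C,r,phi0,step,n,w=1.5):
    "print shifts (cm) from cmd along circle"
    a=phi0+step*np.arange(1,n+1)
    print([[round(100*(C[0]+r*np.cos(x)-cmd[0]),2),round(100*(C[1]+r*np.sin(x)-cmd[1]),2),0,0,0,0,w] for x in a])
E
python3 - <<'E'
from h import *
s=read_state(); print(s)
p=s["ee_pos"]; C=np.array([.5933,.2052]); d=p[:2]-C; print(np.hypot(*d),np.degrees(np.arctan2(d[1],d[0])))
rows([.5455,.1780],C,.055,np.radians(-150.3),-np.radians(5),12)
E
```

```text
{'t': 3.0167, 'joint_pos': array([ 1.09299635e-01,  5.48432859e-01,  1.42809573e+00, -4.36718747e-04,
        1.16494323e+00, -1.07754454e+00]), 'qvel': array([-6.12493403e-04, -6.34796053e-04, -3.17735424e-04,  4.63965673e-04,
       -2.13638743e-05, -1.67895005e-04]), 'effort': array([ 7.21807256e-01, -4.64794314e+01, -1.87503040e+01,  4.31024032e-01,
       -5.10230027e-01,  2.89275937e-03]), 'ee_pos': array([0.54555302, 0.1779793 , 0.12396069]), 'tool_rot': array([ 1.90714422e-01,  9.81645540e-01, -1.73662292e-04,  1.17227850e-04]), 'contact_force': array([-1.85118905, -2.54248506,  3.82947814]), 'torque': array([-0.37269357,  0.35496902,  0.02696056]), 'gripper_force': 30.000709156374796, 'width': 0.020697357125440737}
0.054961260206486826 -150.31240523762992
[[np.float64(-0.22), np.float64(0.42), 0, 0, 0, 0, 1.5], [np.float64(-0.4), np.float64(0.87), 0, 0, 0, 0, 1.5], [np.float64(-0.54), np.float64(1.32), 0, 0, 0, 0, 1.5], [np.float64(-0.64), np.float64(1.79), 0, 0, 0, 0, 1.5], [np.float64(-0.7), np.float64(2.27), 0, 0, 0, 0, 1.5], [np.float64(-0.72), np.float64(2.75), 0, 0, 0, 0, 1.5], [np.float64(-0.7), np.float64(3.23), 0, 0, 0, 0, 1.5], [np.float64(-0.63), np.float64(3.7), 0, 0, 0, 0, 1.5], [np.float64(-0.53), np.float64(4.17), 0, 0, 0, 0, 1.5], [np.float64(-0.38), np.float64(4.63), 0, 0, 0, 0, 1.5], [np.float64(-0.19), np.float64(5.07), 0, 0, 0, 0, 1.5], [np.float64(0.03), np.float64(5.49), 0, 0, 0, 0, 1.5]]
```

>>> play_rows(series=[[-0.22, 0.42, 0, 0, 0, 0, 1.5], [-0.4, 0.87, 0, 0, 0, 0, 1.5], [-0.54, 1.32, 0, 0, 0, 0, 1.5], [-0.64, 1.79, 0, 0, 0, 0, 1.5], [-0.7, 2.27, 0, 0, 0, 0, 1.5], [-0.72, 2.75, 0, 0, 0, 0, 1.5], [-0.7, 3.23, 0, 0, 0, 0, 1.5], [-0.63, 3.7, 0, 0, 0, 0, 1.5], [-0.63, 3.7, 0, 0, 0, 0, 1.5]])

```text
t: 3.77
ee_pos: [0.5408, 0.2161, 0.1239]
tool_rot: [0.19, 0.982, 0.001, 0.002]
contact_force: [6.4, -0.0, 5.3]
width: 0.021
gripper_force: 30.0
```

```bash
cat >> h.py <<'E'
C=np.array([.5933,.2052])
def rep():
    s=read_state(); d=s["ee_pos"][:2]-C; a=np.arctan2(d[1],d[0]); F=s["contact_force"]; c,n=np.cos(a),np.sin(a)
    print("t",s["t"],"pos",s["ee_pos"].round(5),"r",np.hypot(*d).round(5),"ang",np.degrees(a).round(2),"Frad",(F[0]*c+F[1]*n).round(2),"Ftan",(-F[0]*n+F[1]*c).round(2),"Fz",F[2].round(2),"w",round(s["width"],4),s["gripper_force"])
E
python3 - <<'E'
from h import *
rep()
for a0 in(-190.3,-210.3): rows(C+.055*np.array([np.cos(np.radians(a0)),np.sin(np.radians(a0))]),C,.055,np.radians(a0),-np.radians(5),4)
E
```

```text
t 3.7667 pos [0.54083 0.21614 0.12394] r 0.0536 ang 168.22 Frad -6.28 Ftan -1.3 Fz 5.34 w 0.021 30.000700008531567
[[np.float64(0.11), np.float64(0.47), 0, 0, 0, 0, 1.5], [np.float64(0.25), np.float64(0.92), 0, 0, 0, 0, 1.5], [np.float64(0.44), np.float64(1.37), 0, 0, 0, 0, 1.5], [np.float64(0.66), np.float64(1.79), 0, 0, 0, 0, 1.5]]
[[np.float64(0.26), np.float64(0.4), 0, 0, 0, 0, 1.5], [np.float64(0.55), np.float64(0.78), 0, 0, 0, 0, 1.5], [np.float64(0.88), np.float64(1.13), 0, 0, 0, 0, 1.5], [np.float64(1.24), np.float64(1.46), 0, 0, 0, 0, 1.5]]
```

>>> play_rows(series=[[0.11, 0.47, 0, 0, 0, 0, 1.5], [0.3, 0.92, 0, 0, 0, 0, 1.5], [0.52, 1.35, 0, 0, 0, 0, 1.5], [0.76, 1.77, 0, 0, 0, 0, 1.5], [0.76, 1.77, 0, 0, 0, 0, 1.5]])

```text
t: 4.18
ee_pos: [0.5484, 0.2334, 0.1239]
tool_rot: [0.191, 0.982, 0.0, 0.002]
contact_force: [5.7, -2.8, 6.0]
width: 0.021
gripper_force: 30.0
```

```bash
python3 -c "
from h import *
rep()"
```

```text
t 4.1833 pos [0.54838 0.23342 0.12393] r 0.05305 ang 147.86 Frad -6.31 Ftan -0.66 Fz 5.96 w 0.021 30.000935731222853
```

```bash
cat >> h.py <<'E'
def cfit(P):
    P=np.array(P); s=least_squares(lambda c:np.hypot(*(P-c).T)-.055,C); return s.x,s.fun
E
python3 - <<'E'
from h import *
c,e=cfit([(.5456,.178),(.5408,.2161),(.5484,.2334)]); print(c,e)
d=np.array([.5484,.2334])-c; a=np.degrees(np.arctan2(d[1],d[0])); print(a)
cmd=np.array([.5468,.2327])
for k in range(1,17):
    x=np.radians(a-5*k); print(k,(100*(c+.055*np.array([np.cos(x),np.sin(x)])-cmd)).round(2))
E
```

```text
[0.59438193 0.20333455] [-3.16770217e-05  8.15758785e-05 -6.12245934e-05]
146.8211950564709
1 [0.43 0.46]
2 [0.75 0.83]
3 [1.09 1.16]
4 [1.46 1.47]
5 [1.86 1.74]
6 [2.28 1.97]
7 [2.71 2.17]
8 [3.17 2.33]
9 [3.63 2.45]
10 [4.1  2.52]
11 [4.58 2.56]
12 [5.06 2.55]
13 [5.54 2.51]
14 [6.01 2.42]
15 [6.47 2.29]
16 [6.92 2.12]
```

>>> play_rows(series=[[0.43, 0.46, 0, 0, 0, 0, 1.5], [0.75, 0.83, 0, 0, 0, 0, 1.5], [1.09, 1.16, 0, 0, 0, 0, 1.5], [1.46, 1.47, 0, 0, 0, 0, 1.5], [1.46, 1.47, 0, 0, 0, 0, 1.5]])

```text
t: 4.6
ee_pos: [0.5625, 0.248, 0.1239]
tool_rot: [0.191, 0.982, 0.0, 0.001]
contact_force: [3.7, -3.3, 6.6]
width: 0.0209
gripper_force: 30.0
```

>>> play_rows(series=[[0.4, 0.27, 0, 0, 0, 0, 1.5], [0.82, 0.5, 0, 0, 0, 0, 1.5], [1.25, 0.7, 0, 0, 0, 0, 1.5], [1.71, 0.86, 0, 0, 0, 0, 1.5], [1.71, 0.86, 0, 0, 0, 0, 1.5]])

```text
t: 5.02
ee_pos: [0.5795, 0.2562, 0.1239]
tool_rot: [0.191, 0.982, -0.0, 0.001]
contact_force: [3.5, -5.6, 7.3]
width: 0.0205
gripper_force: 30.0
```

>>> play_rows(series=[[0.46, 0.1, 0.05, 0, 0, 0, 1.5], [0.93, 0.15, 0.1, 0, 0, 0, 1.5], [1.41, 0.17, 0.1, 0, 0, 0, 1.5], [1.89, 0.15, 0.1, 0, 0, 0, 1.5], [1.89, 0.15, 0.1, 0, 0, 0, 1.5]])

```text
t: 5.43
ee_pos: [0.5982, 0.2579, 0.124]
tool_rot: [0.191, 0.982, 0.0, -0.0]
contact_force: [1.9, -0.8, 1.2]
width: 0.0212
gripper_force: 30.0
```

Run:
```python
from h import *
rep()
p=read_state()["ee_pos"][:2]
c,e=cfit([(.5456,.178),(.5408,.2161),(.5484,.2334),(.5625,.248),(.5795,.2562),p]); print(c,e*1000)
d=p-c; a=np.degrees(np.arctan2(d[1],d[0])); print(a)
cmd=np.array([.5614+.0171+.0189,.2474+.0086+.0015]); print(cmd)
last=cmd
for k in range(1,41):
    x=np.radians(a-5*k); q=c+.055*np.array([np.cos(x),np.sin(x)]); print(k,(100*(q-last)).round(2))
    if k%4==0: last=q
```

```text
t 5.4333 pos [0.59817 0.25793 0.12405] r 0.05295 ang 84.72 Frad -0.64 Ftan -1.94 Fz 1.24 w 0.0212 30.000118696916616
[0.59435796 0.20318335] [-0.12250334  0.09350667  0.0016318  -0.01399091  0.05927415 -0.12501015]
86.01413930985605
[0.5974 0.2575]
1 [0.55 0.  ]
2 [ 1.03 -0.09]
3 [ 1.49 -0.23]
4 [ 1.93 -0.41]
5 [ 0.43 -0.21]
6 [ 0.84 -0.46]
7 [ 1.22 -0.75]
8 [ 1.58 -1.07]
9 [ 0.33 -0.35]
10 [ 0.63 -0.72]
11 [ 0.89 -1.12]
12 [ 1.12 -1.55]
13 [ 0.19 -0.44]
14 [ 0.34 -0.89]
15 [ 0.46 -1.36]
16 [ 0.53 -1.84]
17 [ 0.03 -0.48]
18 [ 0.02 -0.96]
19 [-0.04 -1.44]
20 [-0.13 -1.91]
21 [-0.14 -0.46]
22 [-0.31 -0.91]
23 [-0.53 -1.34]
24 [-0.78 -1.75]
25 [-0.29 -0.39]
26 [-0.6  -0.75]
27 [-0.95 -1.08]
28 [-1.33 -1.37]
29 [-0.4  -0.26]
30 [-0.82 -0.49]
31 [-1.26 -0.69]
32 [-1.72 -0.84]
33 [-0.47 -0.11]
34 [-0.94 -0.18]
35 [-1.42 -0.21]
36 [-1.9 -0.2]
37 [-0.48  0.05]
38 [-0.95  0.15]
39 [-1.41  0.29]
40 [-1.85  0.46]
```

>>> play_rows(series=[[0.55, 0, 0, 0, 0, 0, 1.5], [1.03, -0.09, 0, 0, 0, 0, 1.5], [1.49, -0.23, 0, 0, 0, 0, 1.5], [1.93, -0.41, 0, 0, 0, 0, 1.5], [1.93, -0.41, 0, 0, 0, 0, 1.5]])

```text
t: 5.85
ee_pos: [0.6176, 0.253, 0.124]
tool_rot: [0.191, 0.982, -0.0, -0.0]
contact_force: [0.1, -4.4, 0.1]
width: 0.0208
gripper_force: 30.0
```

>>> play_rows(series=[[0.43, -0.21, 0, 0, 0, 0, 1.5], [0.84, -0.46, 0, 0, 0, 0, 1.5], [1.22, -0.75, 0, 0, 0, 0, 1.5], [1.58, -1.07, 0, 0, 0, 0, 1.5], [1.58, -1.07, 0, 0, 0, 0, 1.5]])

```text
t: 6.27
ee_pos: [0.6333, 0.2421, 0.1241]
tool_rot: [0.191, 0.982, -0.0, -0.0]
contact_force: [-1.9, -3.6, -2.2]
width: 0.0205
gripper_force: 30.0
```

>>> play_rows(series=[[0.33, -0.35, 0, 0, 0, 0, 1.5], [0.63, -0.72, 0, 0, 0, 0, 1.5], [0.89, -1.12, 0, 0, 0, 0, 1.5], [1.12, -1.55, 0, 0, 0, 0, 1.5], [1.12, -1.55, 0, 0, 0, 0, 1.5]])

```text
t: 6.68
ee_pos: [0.6415, 0.2321, 0.124]
tool_rot: [0.19, 0.982, 0.004, -0.004]
contact_force: [-13.2, 21.2, -1.4]
width: 0.0208
gripper_force: 30.0
```

The stop is reached at about 31.5°, with around 25 N tangential. I'll let it settle and read the position, then ease the push and read it again.

>>> play_rows(series=[[0, 0, 0, 0, 0, 0, 1.5], [0, 0, 0, 0, 0, 0, 1.5], [0, 0, 0, 0, 0, 0, 1.5]])

```text
t: 6.93
ee_pos: [0.6414, 0.2322, 0.1241]
tool_rot: [0.189, 0.982, 0.003, -0.003]
contact_force: [-13.2, 19.5, -2.0]
width: 0.021
gripper_force: 30.0
```

```bash
sed -i 's/^C=.*/C=np.array([.59436,.20318])/' h.py; python3 -c "
from h import *
rep()"
```

```text
t 6.9333 pos [0.64144 0.23222 0.12408] r 0.05531 ang 31.67 Frad -1.0 Ftan 23.52 Fz -2.04 w 0.021 29.99930590594886
```

>>> play_rows(series=[[-0.09, 0.17, 0, 0, 0, 0, 1.5], [-0.18, 0.35, 0, 0, 0, 0, 1.5], [-0.18, 0.35, 0, 0, 0, 0, 1.5], [-0.18, 0.35, 0, 0, 0, 0, 1.5]])

```text
t: 7.27
ee_pos: [0.6412, 0.2326, 0.1241]
tool_rot: [0.19, 0.982, 0.001, -0.001]
contact_force: [-5.4, 7.3, -2.3]
width: 0.0209
gripper_force: 30.0
```

```bash
python3 -c "
from h import *
rep()"
```

```text
t 7.2667 pos [0.64123 0.23262 0.12411] r 0.05535 ang 32.13 Frad -0.72 Ftan 9.09 Fz -2.31 w 0.0209 29.999256954761222
```

Run:
```python
from h import *
P=lambda a:C+.055*np.array([np.cos(np.radians(a)),np.sin(np.radians(a))])
for a0,cmd in((32.4,np.array([.6419,.2307])),(152.4,None),(272.4,None),(32.4,None)):
    cmd=P(a0) if cmd is None else cmd
    print([[float(x) for x in (100*(P(a0+10*k)-cmd)).round(2)]+[0,0,0,0,1.5] for k in range(1,13)])
```

```text
[[-0.69, 0.96, 0, 0, 0, 0, 1.5], [-1.4, 1.61, 0, 0, 0, 0, 1.5], [-2.21, 2.12, 0, 0, 0, 0, 1.5], [-3.09, 2.49, 0, 0, 0, 0, 1.5], [-4.03, 2.7, 0, 0, 0, 0, 1.5], [-4.98, 2.74, 0, 0, 0, 0, 1.5], [-5.94, 2.62, 0, 0, 0, 0, 1.5], [-6.85, 2.33, 0, 0, 0, 0, 1.5], [-7.7, 1.89, 0, 0, 0, 0, 1.5], [-8.46, 1.31, 0, 0, 0, 0, 1.5], [-9.11, 0.6, 0, 0, 0, 0, 1.5], [-9.63, -0.2, 0, 0, 0, 0, 1.5]]
[[-0.37, -0.89, 0, 0, 0, 0, 1.5], [-0.58, -1.82, 0, 0, 0, 0, 1.5], [-0.62, -2.78, 0, 0, 0, 0, 1.5], [-0.5, -3.73, 0, 0, 0, 0, 1.5], [-0.21, -4.64, 0, 0, 0, 0, 1.5], [0.23, -5.5, 0, 0, 0, 0, 1.5], [0.81, -6.26, 0, 0, 0, 0, 1.5], [1.52, -6.91, 0, 0, 0, 0, 1.5], [2.33, -7.42, 0, 0, 0, 0, 1.5], [3.21, -7.79, 0, 0, 0, 0, 1.5], [4.15, -8.0, 0, 0, 0, 0, 1.5], [5.1, -8.04, 0, 0, 0, 0, 1.5]]
[[0.95, 0.12, 0, 0, 0, 0, 1.5], [1.87, 0.41, 0, 0, 0, 0, 1.5], [2.72, 0.85, 0, 0, 0, 0, 1.5], [3.48, 1.43, 0, 0, 0, 0, 1.5], [4.13, 2.14, 0, 0, 0, 0, 1.5], [4.64, 2.95, 0, 0, 0, 0, 1.5], [5.01, 3.83, 0, 0, 0, 0, 1.5], [5.22, 4.77, 0, 0, 0, 0, 1.5], [5.26, 5.73, 0, 0, 0, 0, 1.5], [5.14, 6.68, 0, 0, 0, 0, 1.5], [4.85, 7.59, 0, 0, 0, 0, 1.5], [4.41, 8.44, 0, 0, 0, 0, 1.5]]
[[-0.58, 0.76, 0, 0, 0, 0, 1.5], [-1.29, 1.41, 0, 0, 0, 0, 1.5], [-2.1, 1.93, 0, 0, 0, 0, 1.5], [-2.98, 2.3, 0, 0, 0, 0, 1.5], [-3.92, 2.5, 0, 0, 0, 0, 1.5], [-4.87, 2.55, 0, 0, 0, 0, 1.5], [-5.82, 2.42, 0, 0, 0, 0, 1.5], [-6.74, 2.14, 0, 0, 0, 0, 1.5], [-7.59, 1.7, 0, 0, 0, 0, 1.5], [-8.35, 1.11, 0, 0, 0, 0, 1.5], [-9.0, 0.41, 0, 0, 0, 0, 1.5], [-9.52, -0.4, 0, 0, 0, 0, 1.5]]
```

>>> play_rows(series=[[-0.69, 0.96, 0, 0, 0, 0, 1.5], [-1.4, 1.61, 0, 0, 0, 0, 1.5], [-2.21, 2.12, 0, 0, 0, 0, 1.5], [-3.09, 2.49, 0, 0, 0, 0, 1.5], [-4.03, 2.7, 0, 0, 0, 0, 1.5], [-4.98, 2.74, 0, 0, 0, 0, 1.5], [-5.94, 2.62, 0, 0, 0, 0, 1.5], [-6.85, 2.33, 0, 0, 0, 0, 1.5], [-7.7, 1.89, 0, 0, 0, 0, 1.5], [-8.46, 1.31, 0, 0, 0, 0, 1.5], [-9.11, 0.6, 0, 0, 0, 0, 1.5], [-9.63, -0.2, 0, 0, 0, 0, 1.5]])

```text
t: 8.27
ee_pos: [0.5461, 0.2288, 0.1243]
tool_rot: [0.191, 0.982, 0.0, 0.002]
contact_force: [8.6, -2.4, -12.9]
width: 0.021
gripper_force: 30.0
```

```bash
python3 -c "
from h import *
rep()"
```

```text
t 8.2667 pos [0.54614 0.22882 0.12425] r 0.05461 ang 151.99 Frad -8.7 Ftan -1.89 Fz -12.85 w 0.021 29.99778378289193
```

>>> play_rows(series=[[-0.37, -0.89, -0.03, 0, 0, 0, 1.5], [-0.58, -1.82, -0.06, 0, 0, 0, 1.5], [-0.62, -2.78, -0.1, 0, 0, 0, 1.5], [-0.5, -3.73, -0.1, 0, 0, 0, 1.5], [-0.21, -4.64, -0.1, 0, 0, 0, 1.5], [0.23, -5.5, -0.1, 0, 0, 0, 1.5], [0.81, -6.26, -0.1, 0, 0, 0, 1.5], [1.52, -6.91, -0.1, 0, 0, 0, 1.5], [2.33, -7.42, -0.1, 0, 0, 0, 1.5], [3.21, -7.79, -0.1, 0, 0, 0, 1.5], [4.15, -8.0, -0.1, 0, 0, 0, 1.5], [5.1, -8.04, -0.1, 0, 0, 0, 1.5]])

```text
t: 9.27
ee_pos: [0.5978, 0.1478, 0.1239]
tool_rot: [0.191, 0.982, -0.0, 0.0]
contact_force: [-1.9, 3.8, 5.7]
width: 0.0207
gripper_force: 30.0
```

```bash
python3 -c "
from h import *
rep()"
```

```text
t 9.2667 pos [0.59785 0.14783 0.12394] r 0.05546 ang -86.39 Frad -3.96 Ftan -1.64 Fz 5.68 w 0.0207 30.00091259367764
```

Tracking is good. I continue through the rest of the first turn.

>>> play_rows(series=[[0.95, 0.12, 0, 0, 0, 0, 1.5], [1.87, 0.41, 0, 0, 0, 0, 1.5], [2.72, 0.85, 0, 0, 0, 0, 1.5], [3.48, 1.43, 0, 0, 0, 0, 1.5], [4.13, 2.14, 0, 0, 0, 0, 1.5], [4.64, 2.95, 0, 0, 0, 0, 1.5], [5.01, 3.83, 0, 0, 0, 0, 1.5], [5.22, 4.77, 0, 0, 0, 0, 1.5], [5.26, 5.73, 0, 0, 0, 0, 1.5], [5.14, 6.68, 0, 0, 0, 0, 1.5], [4.85, 7.59, 0, 0, 0, 0, 1.5], [4.41, 8.44, 0, 0, 0, 0, 1.5]])

```text
t: 10.27
ee_pos: [0.6416, 0.2323, 0.1239]
tool_rot: [0.191, 0.982, -0.001, 0.0]
contact_force: [-3.5, -5.2, 6.9]
width: 0.021
gripper_force: 30.0
```

```bash
python3 -c "
from h import *
rep()"
```

```text
t 10.2667 pos [0.64156 0.23229 0.12395] r 0.05545 ang 31.66 Frad -5.68 Ftan -2.6 Fz 6.92 w 0.021 30.00101527024526
```

>>> play_rows(series=[[-0.58, 0.76, 0, 0, 0, 0, 1.5], [-1.29, 1.41, 0, 0, 0, 0, 1.5], [-2.1, 1.93, 0, 0, 0, 0, 1.5], [-2.98, 2.3, 0, 0, 0, 0, 1.5], [-3.92, 2.5, 0, 0, 0, 0, 1.5], [-4.87, 2.55, 0, 0, 0, 0, 1.5], [-5.82, 2.42, 0, 0, 0, 0, 1.5], [-6.74, 2.14, 0, 0, 0, 0, 1.5], [-7.59, 1.7, 0, 0, 0, 0, 1.5], [-8.35, 1.11, 0, 0, 0, 0, 1.5], [-9.0, 0.41, 0, 0, 0, 0, 1.5], [-9.52, -0.4, 0, 0, 0, 0, 1.5]])

```text
t: 11.27
ee_pos: [0.5463, 0.2288, 0.124]
tool_rot: [0.191, 0.982, 0.001, 0.001]
contact_force: [3.4, 0.6, 3.9]
width: 0.0213
gripper_force: 30.0
```

```bash
python3 -c "
from h import *
rep()"
```

```text
t 11.2667 pos [0.54632 0.22882 0.12397] r 0.05445 ang 151.91 Frad -2.72 Ftan -2.18 Fz 3.9 w 0.0213 30.0007787469076
```

>>> play_rows(series=[[-0.37, -0.89, 0, 0, 0, 0, 1.5], [-0.58, -1.82, 0, 0, 0, 0, 1.5], [-0.62, -2.78, 0, 0, 0, 0, 1.5], [-0.5, -3.73, 0, 0, 0, 0, 1.5], [-0.21, -4.64, 0, 0, 0, 0, 1.5], [0.23, -5.5, 0, 0, 0, 0, 1.5], [0.81, -6.26, 0, 0, 0, 0, 1.5], [1.52, -6.91, 0, 0, 0, 0, 1.5], [2.33, -7.42, 0, 0, 0, 0, 1.5], [3.21, -7.79, 0, 0, 0, 0, 1.5], [4.15, -8.0, 0, 0, 0, 0, 1.5], [5.1, -8.04, 0, 0, 0, 0, 1.5]])

```text
t: 12.27
ee_pos: [0.5969, 0.1478, 0.1239]
tool_rot: [0.191, 0.982, 0.0, -0.0]
contact_force: [-1.8, 3.7, 9.0]
width: 0.0207
gripper_force: 30.0
```

>>> play_rows(series=[[0.95, 0.12, 0, 0, 0, 0, 1.5], [1.87, 0.41, 0, 0, 0, 0, 1.5], [2.72, 0.85, 0, 0, 0, 0, 1.5], [3.48, 1.43, 0, 0, 0, 0, 1.5], [4.13, 2.14, 0, 0, 0, 0, 1.5], [4.64, 2.95, 0, 0, 0, 0, 1.5], [5.01, 3.83, 0, 0, 0, 0, 1.5], [5.22, 4.77, 0, 0, 0, 0, 1.5], [5.26, 5.73, 0, 0, 0, 0, 1.5], [5.14, 6.68, 0, 0, 0, 0, 1.5], [4.85, 7.59, 0, 0, 0, 0, 1.5], [4.62, 8.03, 0, 0, 0, 0, 1.5]])

```text
t: 13.27
ee_pos: [0.6434, 0.2286, 0.124]
tool_rot: [0.191, 0.982, -0.0, 0.001]
contact_force: [3.4, -1.0, 5.4]
width: 0.021
gripper_force: 30.0
```

>>> play_rows(series=[[-0.12, 0.22, 0, 0, 0, 0, 1.5], [-0.21, 0.41, 0, 0, 0, 0, 1.5], [-0.21, 0.41, 0, 0, 0, 0, 1.5], [-0.21, 0.41, 0, 0, 0, 0, 1.5], [-0.21, 0.41, 0, 0, 0, 0, 1.5]])

```text
t: 13.68
ee_pos: [0.6412, 0.2325, 0.124]
tool_rot: [0.191, 0.982, 0.0, 0.0]
contact_force: [0.8, 1.6, 6.0]
width: 0.0208
gripper_force: 30.0
```

```bash
python3 -c "
from h import *
rep()"
```

```text
t 13.6833 pos [0.64122 0.23245 0.12399] r 0.05525 ang 31.99 Frad 1.55 Ftan 0.9 Fz 6.03 w 0.0208 30.001022995566018
```

Now a small trim of about +0.3°, then a final hold and look.

>>> play_rows(series=[[-0.02, 0.03, 0, 0, 0, 0, 1.5], [-0.02, 0.03, 0, 0, 0, 0, 1.5], [-0.02, 0.03, 0, 0, 0, 0, 1.5], [-0.02, 0.03, 0, 0, 0, 0, 1.5], [-0.02, 0.03, 0, 0, 0, 0, 1.5], [-0.02, 0.03, 0, 0, 0, 0, 1.5]])

```text
t: 14.18
ee_pos: [0.6412, 0.2325, 0.1239]
tool_rot: [0.191, 0.982, 0.0, 0.001]
contact_force: [2.0, 1.4, 5.9]
width: 0.021
gripper_force: 30.0
```

Run:
```python
from h import *
rep(); f=grab_frame("scene"); save(f,"end"); print(np.abs(read_state()["qvel"]).max())
```

```text
t 14.1833 pos [0.64118 0.23248 0.12395] r 0.05523 ang 32.04 Frad 2.49 Ftan 0.14 Fz 5.9 w 0.021 30.00095722032711
0.0008268019435160223
```

View pics/end.png

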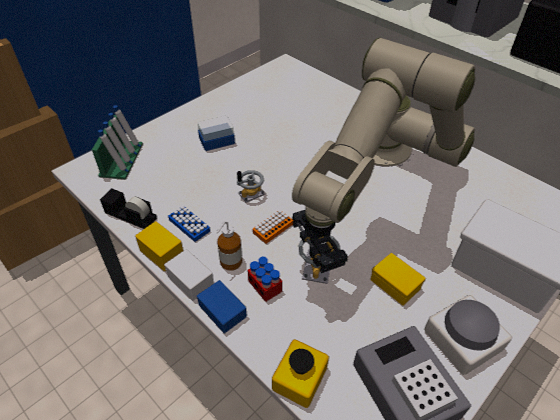

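The gripper holds the handle at about (325,250). The small valve, racks, bottle and boxes are where they were.

```bash
python3 -c "
from h import *
print(sign_off())"
```

```text
the job is handed in; nothing more can be done
None
```

I shut the larger valve against its stop (about 24 N at the handle) and backed it off two full turns, to within about 0.4° by the measured tool position; the gripper is still holding the handle, nothing else visibly moved, and the job was handed in at about 14 s.

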